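# Load handed corner brackets into a keyed nest plate

### The arm

A 6-joint arm with a two-finger parallel gripper is mounted at the origin on a cart in front of the work surface, level with it; the furniture and walls round the work are solid. World frame = base frame: x ahead of the robot, y to its left, z up, the work surface at z = 0. Lengths are in mm, angles in rad, forces in N, time in s.
With the tool pointing down it reaches from about 375 to 900 mm from the base axis. Payload 3.1 kg.
Tool frame: the origin (TCP) lies at the centre of the arm's flange, where the gripper is bolted on; the fingertips stand 182 mm ahead of it and the grasp point (between the pads) lies 164 mm ahead of it; x points along the fingers, z is the direction in which the jaws open and shut, and the axes are right-handed (so a half turn about x gives the same grasp; the last joint's range is limited). The gripper opens to 87 mm and grips with 3 to 60 N. Pads are 19 mm wide; open, the fingers measure 117 mm over their backs; the gripper's body (75 mm by 190 mm) begins 51 mm behind the grasp point.
Start: joints at [0.929, 0.527, 1.433, -0, 1.181, -0.178], TCP at [278.993, 559.25, 404.748] pointing down, gripper open.
Joint ranges: [-3.08, 3.08], [-0.75, 2.2], [0.22, 2.44], [-1.43, 4.57], [0, 2.65], [-2.85, 2.85]. Speed limits (rad/s): [2.79, 2.79, 3.14, 3.14, 3.14, 3.14].

### API

Orientations are given as a rotation vector (axis times angle).
In Python, from plant import readout, imaging, ticket gives the robot as it stands.
- The arm moves only by the shell command python3 -m inch 'ROWS'. ROWS is JSON, a list of rows, each a list of 5 numbers: the shift along the world's x, y, z in cm, then the turn about the world's z in degrees, then the gripper's target within -1 to 1 (fully open at 1, half-way at 0, shut at -1). In form: [[x, y, z, turn, claw], ...]. A call has 1 to 20 rows; each row is the pose to reach, as a shift and turn from the pose measured when the call began; what a row does not reach only later rows make up. A row lasts 1/10 s, in which the tool goes at most 50 mm and 8.59 degrees, less where a joint would pass 70% of its speed; a pose out of reach is approached as far as the arm can. A call with a gripper value outside its range is refused whole. The fingers move at their own pace and stop on an object; the grip force is fixed at half the most. Time passes only in rows, so rows that repeat a pose let the fingers close. It gives the time, the measured TCP pose, the force and the opening at its end, in the units of the state.
- readout.read_state(): the state, without advancing time (a new reading comes with each control period).
- imaging.camera(name): name is "scene" or "top" or "wrist"; returns the picture (384x512x3 uint8, blue, green, red); there is no depth.
- imaging.camera_info(name): a dict with "intrinsics" (3x3 intrinsics, pixels), "D" ([k1, k2, p1, p2, k3] as OpenCV has them; the pictures are not rectified), "R" (3x3) and "t" (3): a world point X has camera coordinates R X + t. Camera axes: x right, y down, z forward; pixel columns grow to the right and rows downward; lengths in mm; the calibration is good to about 2 mm. A picture is of the moment at which its call begins: read the wrist's pose just before it. camera_info takes no time and is no camera call; for the wrist camera it gives the pose at the moment of the call.
- ticket.hand_in(): hands the job in, once; it reports no verdict.
The state is a dict: "clock": time; "q": joint angles; "joint_vel": joint speeds; "joint_efforts": joint torques, N m; "position": TCP position; "ee_rot": TCP orientation; "wrist_force": force on the tool from outside, world axes, zero at the start; "torque": the same for the moment, N m; "gripper_width": opening from 0.0 (shut) to 1.0 (fully open).
Only numpy, scipy, OpenCV 4.12 (cv2) and the standard library are available. Lean on these libraries where they do the work, as an engineer would, in place of code of your own. Each camera call takes 0.05 s, during which the arm holds its last target. There are 200 camera calls.

### The job

Load the two loose gold-coloured corner brackets into the two empty nests of the black nest plate, one in each, ready for screwing down: same hand and same way round as the pattern bracket already screwed into the left nest, flat on the plate, inside the steel rails and with the cut corner round the white key block. They are all the same part, but a bracket standing on its other leg comes out mirrored, with its web at the wrong end, and will not go into a nest: tip any such one over onto its other leg first. Either bracket may go into either empty nest.

Things in the scene. Friction and masses are not known exactly. Their poses are not given: they have to be found in the camera images.
- nest_plate: Black fixture plate fixed to the bench, 88 x 280 x 12 mm (x, y, z). Origin: centre of its underside; x points to the steel back rails, y along the row towards the pattern bracket. Nests centred at y = +88 (pattern bracket, screwed down, part of the plate), 0 and -88 mm. A bracket fits a nest with 3 mm to spare on each side.
- nest_middle (a point): Where a seated bracket's origin comes: centre of the middle nest, 32 mm above the bench, 20 mm above the plate's top. A seated bracket's own axes are parallel to this point's (and the plate's) axes: upright leg at the back rail (x = +23 to +30 mm from here, 6 mm high), web at the steel end rail (y = +33 to +40 mm, 6 mm high).
- nest_right (a point): The same point and axes for the right nest, 88 mm along the plate's -y. Each nest has a white key block 15 x 15 mm, 8 mm high, at x = -20 to -5, y = -30 to -15 mm from this point: it stands in the cut corner of a rightly placed bracket; a mirrored one would ride up on it.
- bracket_a: Loose yellow-chromated (gold-coloured) corner bracket, 0.1 kg, an equal angle 40 x 60 x 40 mm; origin at the centre of that box, 20 mm above its support on either leg. Bend along own y. Foot leg: plate at z = -20 to -12 mm, from the bend at x = +20 to x = -20. Other leg: plate at x = +12 to +20 mm, up to z = +20. Right hand: own z up (foot leg down). Mirrored: own -x up, standing on the other leg.
- bracket_b: The same part, same axes. Tell from each one's pose whether it is mirrored. To right it, push the top of its upright leg outwards (own -z), away from the inner corner: it turns about the bend's outer edge, past 45 degrees falls onto that leg, and its centre ends 40 mm farther that way. The upright leg, 8 mm thick and 40 mm high, can be pinched from above.
- web_a (a point): Centre of bracket_a's end with the triangular web (bracket's own 0, +30, 0 mm; own axes). Seen from the open inner side of the angle the web is at the left if right-hand, at the right if mirrored. The web, 8 mm thick, fills the inner corner from leg tip to leg tip at y = +22 to +30 mm.
- web_b (a point): The same point of bracket_b. At the other end of each bracket (own y = -30 to -12 mm) the free corner of both legs is cut away 18 x 18 mm, so the upright leg's top edge runs from own y = -12 to +30 mm.
Mind the look-alikes: they are no part of the job. What is shaped like the bracket_a but blue or red is not meant.

How it is judged (in metres and radians):
At the end, for the whole second after the job is handed in: One bracket sits in the middle nest and the other in the right nest, each on its foot leg (own z within 0.06 rad of vertical), its centre within 5 mm of the nest's point along and across the plate and no more than 2 mm too high, square to the nest within 0.15 rad; both released and at rest (((x of bracket_a in the frame of nest_middle between -0.005 and 0.005 m and y of bracket_a in the frame of nest_middle between -0.005 and 0.005 m and z of bracket_a in the frame of nest_middle between -0.003 and 0.002 m and angle between each of bracket_a, bracket_b's own z axis and vertical below 0.06 rad and angle between the x axis of bracket_a and the x axis of nest_middle, either way round below 0.15 rad and x of bracket_b in the frame of nest_right between -0.005 and 0.005 m and y of bracket_b in the frame of nest_right between -0.005 and 0.005 m and z of bracket_b in the frame of nest_right between -0.003 and 0.002 m and angle between the x axis of bracket_b and the x axis of nest_right, either way round below 0.15 rad) or (x of bracket_a in the frame of nest_right between -0.005 and 0.005 m and y of bracket_a in the frame of nest_right between -0.005 and 0.005 m and z of bracket_a in the frame of nest_right between -0.003 and 0.002 m and angle between each of bracket_a, bracket_b's own z axis and vertical below 0.06 rad and angle between the x axis of bracket_a and the x axis of nest_right, either way round below 0.15 rad and x of bracket_b in the frame of nest_middle between -0.005 and 0.005 m and y of bracket_b in the frame of nest_middle between -0.005 and 0.005 m and z of bracket_b in the frame of nest_middle between -0.003 and 0.002 m and angle between the x axis of bracket_b and the x axis of nest_middle, either way round below 0.15 rad)) and linear speed of each of bracket_a, bracket_b below 0.02 m/s); the robot touches nothing.
It also fails if it takes over 64 s, if anything falls off the work surface, if the arm or the gripper's body presses on something with over 40 N, if the wrist force passes 120 N, or if a joint passes its speed limit or range.

## Working session

There is one attempt and no reset: what is moved stays moved. The work goes in short steps, Python scripts to look and compute and a shell command to move; the robot and the scene stay as the last step left them, time stands still between calls to the robot, and variables do not carry over. Pictures are saved under pics/ and viewed, about 8 in all and at most 12, crops included, and the job is handed in when it is done.

```bash
mkdir -p pics; cat > h.py <<'E'
import numpy as np, cv2
from plant import readout, imaging
def snap(n,f,crop=None,s=1.5):
    im=imaging.camera(n); cv2.imwrite(f'pics/{f}_raw.png',im)
    if crop: x0,y0,x1,y1=crop; im=im[y0:y1,x0:x1]
    im=cv2.resize(im,None,fx=s,fy=s,interpolation=cv2.INTER_CUBIC)
    cv2.imwrite(f'pics/{f}.png',im)
def ray(info,uv):
    K=np.array(info['intrinsics'],float);D=np.array(info['D'],float);R=np.array(info['R']);t=np.array(info['t']).ravel()
    p=cv2.undistortPoints(np.array([[uv]],float),K,D)[0,0]
    return -R.T@t, R.T@np.array([p[0],p[1],1])
def onz(info,uv,z):
    c,d=ray(info,uv); return c+d*(z-c[2])/d[2]
def proj(info,P):
    P=np.array(P,float).reshape(-1,3)
    R=np.array(info['R'],float)
    return cv2.projectPoints(P,cv2.Rodrigues(R)[0],np.array(info['t'],float),np.array(info['intrinsics'],float),np.array(info['D'],float))[0][:,0]
E
python3 - <<'E'
from h import *
s=readout.read_state(); print(s)
snap('top','top0'); snap('scene','scene0')
for n in('top','scene'):
    i=imaging.camera_info(n); print(n,i)
E
```

```text
{'clock': 0.0, 'q': array([ 9.29508800e-01,  5.28470597e-01,  1.43388970e+00, -1.58110017e-05,
        1.18138359e+00, -1.78458742e-01]), 'joint_vel': array([ 1.19360502e-05,  4.77728855e-04,  1.74585128e-03, -7.34742253e-04,
        1.38644010e-04,  3.83625714e-05]), 'joint_efforts': array([ 6.09532599e-04, -4.40040600e+01, -1.76594442e+01,  6.33005239e-02,
        5.83419052e-02, -1.68574493e-04]), 'position': array([278.79747448, 558.99439918, 403.77249214]), 'ee_rot': array([-0.86280555,  1.39533452,  0.86149026]), 'wrist_force': array([-0.34531572, -0.44846098, -0.42490057]), 'torque': array([ 0.02753799,  0.0054931 , -0.0254526 ]), 'gripper_width': 0.9981169288295738}
top {'intrinsics': array([[372.02526308,   0.        , 255.11759011],
       [  0.        , 372.02526308, 195.72675932],
       [  0.        ,   0.        ,   1.        ]]), 'D': array([-0.12049752,  0.        ,  0.        ,  0.        ,  0.        ]), 'R': array([[ 0.02134742, -0.99948955, -0.02376821],
       [-0.99479901, -0.01886695, -0.10009479],
       [ 0.09959526,  0.02578136, -0.99469398]]), 't': array([  5.9176608 , 613.51116154, 850.73418548])}
scene {'intrinsics': array([[486.57088415,   0.        , 249.04814748],
       [  0.        , 486.57088415, 185.37591292],
       [  0.        ,   0.        ,   1.        ]]), 'D': array([-0.07361768,  0.        ,  0.        ,  0.        ,  0.        ]), 'R': array([[ 0.61231293, -0.79046775,  0.01528446],
       [-0.59494263, -0.47341483, -0.64955498],
       [ 0.52068815,  0.38863753, -0.76016098]]), 't': array([-355.45489369,  394.83484767,  976.7135476 ])}
```

View pics/top0.png

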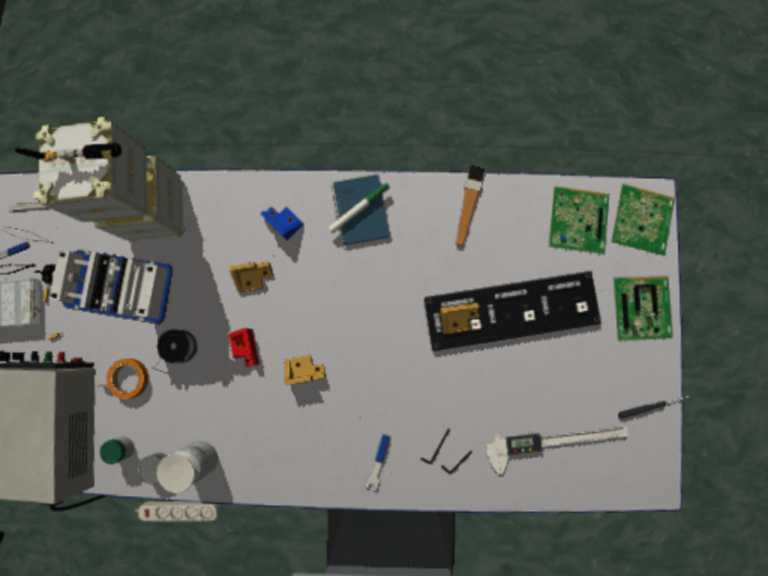

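View pics/scene0.png

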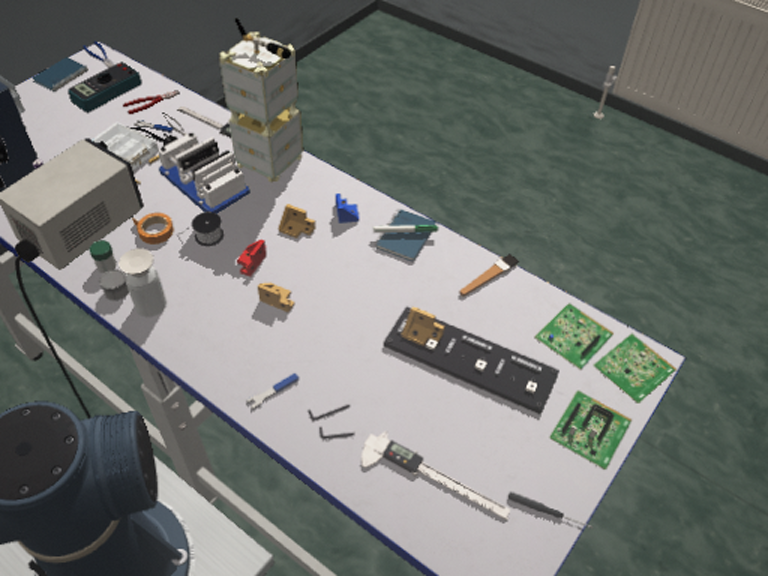

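Top view: gold brackets near (250,275) and (305,370), with the plate around (513,312). Blue and red parts are decoys. I'll enlarge these.

```bash
python3 - <<'E'
from h import *
t=cv2.imread('pics/top0_raw.png');s=cv2.imread('pics/scene0_raw.png')
def c(im,x0,y0,w,h,k): return cv2.resize(im[y0:y0+h,x0:x0+w],None,fx=k,fy=k,interpolation=cv2.INTER_CUBIC)
a=np.vstack([np.hstack([c(t,145,165,50,40,8),c(t,180,228,50,40,8)]),np.hstack([c(s,175,125,50,35,8),c(s,160,180,50,35,8)])])
cv2.imwrite('pics/z1.png',a)
b=c(t,277,175,130,64,6);cv2.imwrite('pics/z2.png',b)
E
```

```text
(no output)
```

View pics/z1.png

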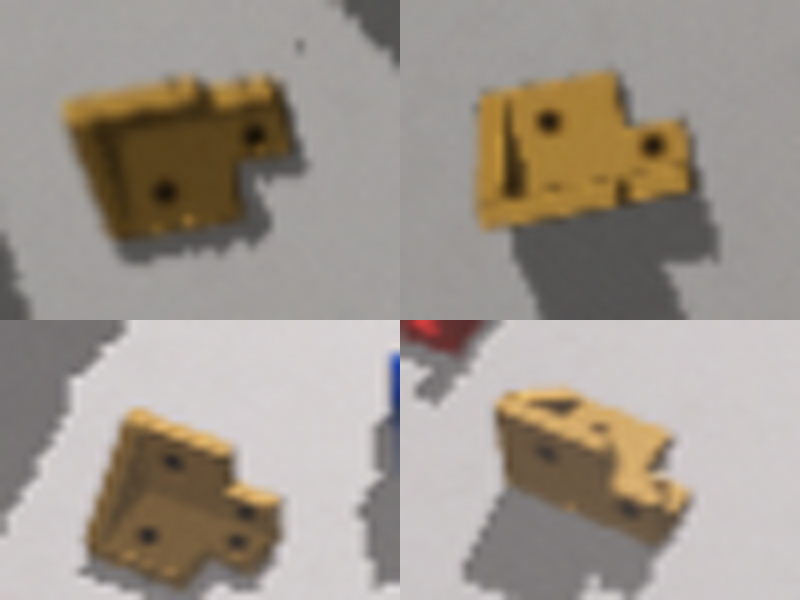

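View pics/z2.png

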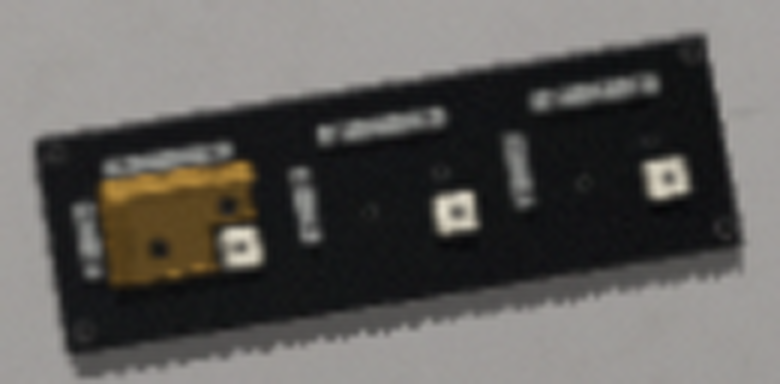

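Far bracket ("A", top-left crop): right-hand, upright leg far and web at the left, as in the pattern. Near bracket ("B"): upright leg on the robot side and web at the left, so it is mirrored; tipping it towards the robot rights it. The plate's top corners in the enlarged crop are (38,138), (705,36), (742,243) and (70,352).

```bash
cat > fit.py <<'E'
from h import *
from scipy.optimize import least_squares
T=imaging.camera_info('top');S=imaging.camera_info('scene')
Rm=np.array([[0,0,1],[0,1,0],[-1,0,0]],float) # mirrored
def pts(p,own,R0,zc):
    c,s=np.cos(p[2]),np.sin(p[2]); return np.array(own,float)@R0.T@np.array([[c,-s,0],[s,c,0],[0,0,1]]).T+[p[0],p[1],zc]
def fit(views,R0,zc,p0):
    def r(p):
        return np.concatenate([(proj(i,pts(p,o,R0,zc))-uv).ravel() for i,o,uv in views])
    q=least_squares(r,p0,loss='soft_l1',x_scale=[10,10,.1]); return q.x, r(q.x).reshape(-1,2)
def up(l,x0,y0,k): return (np.array(l,float)+.5)/k-.5+[x0,y0]
E
python3 - <<'E'
from fit import *
I=np.eye(3)
for V in ('ts','t','s'):
  A=[(T,[(20,30,20),(20,-12,20),(20,-30,2),(-2,-30,-12),(-2,-12,-12),(-20,-12,-12)],up([(65,105),(205,85),(275,78),(290,155),(240,160),(240,222)],145,165,8)),
   (S,[(20,30,20),(20,-12,20),(20,-30,2),(-20,-12,-20)],up([(130,90),(232,127),(282,177),(185,262)],175,125,8))]
  B=[(T,[(-20,30,-20),(-20,-12,-20),(-2,-30,-20),(12,-12,20),(12,-30,2),(12,-12,2)],up([(85,230),(220,205),(290,190),(220,72),(288,120),(225,125)],180,228,8)),
   (S,[(-20,30,-20),(-20,-12,-20),(20,-30,-20),(20,30,-20),(12,30,20),(12,-12,20)],up([(100,80),(212,120),(255,225),(102,170),(160,70),(272,117)],160,180,8))]
  f=lambda v:{'ts':v,'t':v[:1],'s':v[1:]}[V]
  print(V,'A',*[np.round(x,2).tolist() for x in fit(f(A),I,20,(560,230,0))])
  print(V,'B',*[np.round(x,2).tolist() for x in fit(f(B),Rm,20,(420,160,0))])
P=[(T,[(44,140,12),(44,-140,12),(-44,-140,12),(-44,140,12)],up([(38,138),(705,36),(742,243),(70,352)],277,175,6))]
p,r=fit(P,I,0,(500,-150,0));print('P',p,r)
for o in[(0,88,32),(0,0,32),(0,-88,32)]: print(pts(p,[o],I,0))
E
```

```text
ts A [637.2, 231.24, 0.19] [[-0.05, -0.0], [-0.54, -0.56], [-0.25, 0.18], [0.45, 0.14], [-0.41, 0.77], [0.65, 0.17], [0.42, -0.73], [0.38, -0.6], [-0.06, -0.26], [-0.08, 1.35]]
ts B [492.45, 141.86, 0.21] [[-0.23, 0.37], [0.46, 0.2], [0.27, 0.27], [-0.5, -0.22], [-0.39, -0.26], [0.2, 0.5], [-0.9, 0.54], [-0.86, 1.13], [1.02, 0.09], [0.46, -1.0], [0.71, -0.8], [0.32, -1.3]]
t A [637.58, 231.26, 0.18] [[0.02, -0.31], [-0.45, -0.69], [-0.14, 0.14], [0.47, 0.11], [-0.41, 0.67], [0.57, 0.08]]
t B [493.02, 141.73, 0.19] [[-0.37, -0.1], [0.38, 0.08], [0.21, 0.3], [-0.26, -0.39], [-0.27, -0.26], [0.3, 0.35]]
s A [636.11, 230.75, 0.21] [[0.06, -0.36], [0.17, -0.42], [-0.2, -0.16], [-0.03, 1.63]]
s B [491.66, 141.74, 0.23] [[-1.07, 0.91], [-0.88, 1.33], [1.06, 0.21], [0.3, -0.63], [0.34, -0.51], [0.09, -1.2]]
P [ 5.92986698e+02 -1.91984094e+02  1.72565887e-01] [[-0.82757598 -0.16915848]
 [ 0.43825086 -0.57251561]
 [ 0.86421253  0.36667723]
 [-0.39945397  0.28640596]]
[[ 577.87615692 -105.29112054   32.        ]]
[[ 592.98669753 -191.98409351   32.        ]]
[[ 608.09723814 -278.67706648   32.        ]]
```

```bash
cat > st.py <<'E'
from h import *
def tool():
    s=readout.read_state(); R=cv2.Rodrigues(np.array(s['ee_rot']))[0]
    h=np.degrees(np.arctan2(R[1,2],R[0,2])); return s,R,h
def togo(x,y,tipz,heading):
    s,R,h=tool(); d=(heading-h+90)%180-90
    p=s['position']; f=p+R[:,0]*182
    print('clk',s['clock'],'tip',f.round(1),'h',round(h,1),'q6',s['q'][5].round(2),'F',s['wrist_force'].round(1),'w',round(s['gripper_width'],3))
    print('go cm', ((np.array([x,y,tipz])-f)/10).round(2),'turn',round(d,1))
def loc(c,yaw,dx,dy): return c[0]+np.cos(yaw)*dx-np.sin(yaw)*dy, c[1]+np.sin(yaw)*dx+np.cos(yaw)*dy
E
python3 - <<'E'
from st import *
togo(*loc((492.6,141.8),.2,4,2),30,101.5)
E
```

```text
clk 0.1 tip [278.6 558.7 221.9] h 63.5 q6 -0.18 F [-0.4  0.7  0.4] w 0.996
go cm [ 21.75 -41.42 -19.19] turn 38.0
```

```bash
python3 -m inch '[[0,0,5,0,-1],[3,-5,6,6,-1],[6,-10,6,12,-1],[9,-15,6,18,-1],[12,-20,6,24,-1],[14,-25,4,30,-1],[16.5,-30,2,36,-1],[19,-35,-2,38,-1],[21.7,-40,-6,38,-1],[21.7,-41.4,-9,38,-1],[21.7,-41.4,-11,38,-1],[21.7,-41.4,-11,38,-1],[21.7,-41.4,-11,38,-1]]'; python3 - <<'E'
from st import *
togo(*loc((492.6,141.8),.2,4,2),30,101.5)
snap('wrist','w1')
c=imaging.camera_info('wrist')
Z=0
from fit import pts,Rm
print(proj(c,pts((492.6,141.8,.2),[(-20,30,-20),(-20,-12,-20),(12,-12,20)],Rm,20))*1.5)
E
```

```text
clock: 1.4
position: [495.7, 142.9, 290.7]
ee_rot: [-1.351, 1.117, 1.357]
wrist_force: [-0.5, -0.0, 0.7]
gripper_width: 0.01
clk 1.4 tip [494.4 142.4 108.7] h 101.3 q6 -1.7 F [-0.5 -0.   0.7] w 0.01
go cm [ 0.17  0.22 -7.87] turn 0.2
[[433.0394241  263.4117599 ]
 [346.37446819 263.48461474]
 [350.82579793 322.94407833]]
```

View pics/w1.png

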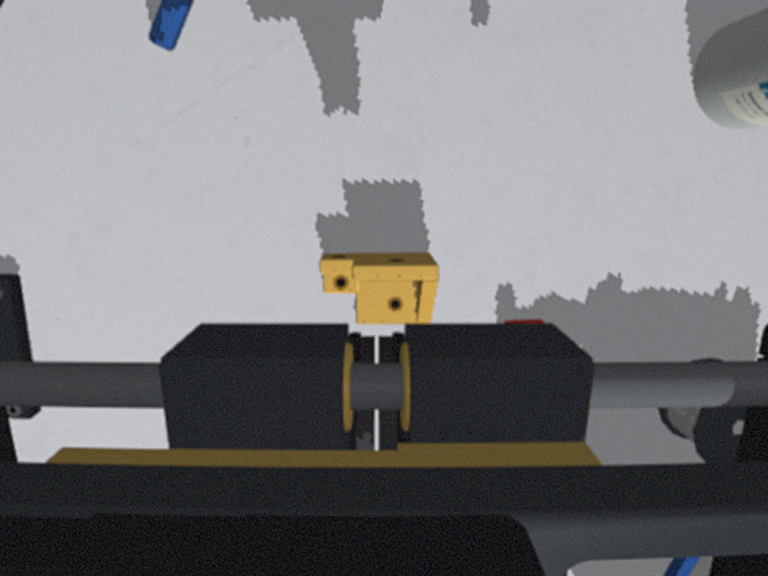

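The wrist view shows the bracket where predicted, within about 2 mm: leg top at row 266, columns 356–437. Now lower and push.

```bash
python3 -m inch '[[0.15,0.2,-4,0,-1],[0.15,0.2,-7.8,0,-1],[0.15,0.2,-7.8,0,-1],[-0.4,0.1,-7.8,0,-1],[-0.8,0,-7.8,0,-1],[-1.2,-0.1,-7.8,0,-1],[-1.6,-0.2,-7.8,0,-1],[-2.0,-0.25,-7.8,0,-1],[-2.4,-0.35,-7.8,0,-1],[-2.8,-0.4,-7.8,0,-1],[-3.2,-0.5,-7.8,0,-1],[-3.6,-0.6,-7.8,0,-1],[-4.0,-0.7,-7.8,0,-1],[-4.4,-0.75,-7.8,0,-1],[-4.7,-0.8,-7.8,0,-1],[-4.7,-0.8,-7.8,0,-1]]'; python3 - <<'E'
from st import *
togo(0,0,0,0)
snap('top','t1',(170,215,240,285),8)
E
```

```text
clock: 3.05
position: [448.2, 136.1, 214.3]
ee_rot: [-1.352, 1.114, 1.357]
wrist_force: [0.4, -0.6, 0.1]
gripper_width: 0.003
clk 3.05 tip [447.2 135.7  32.3] h 101.3 q6 -1.71 F [ 0.4 -0.6  0.1] w 0.003
go cm [-44.72 -13.57  -3.23] turn 78.7
```

View pics/t1.png

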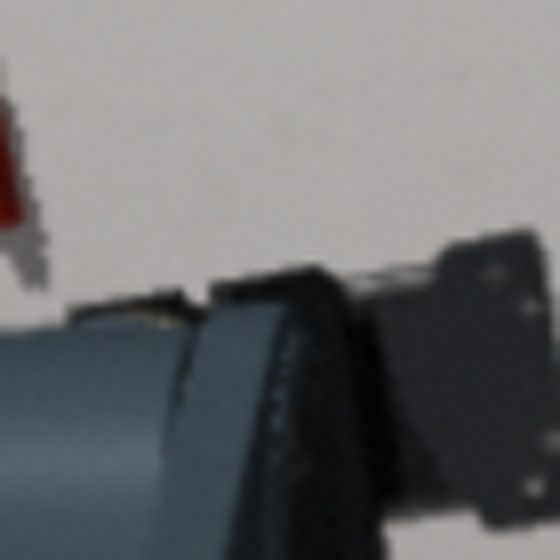

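The arm hides B from the top camera. I'll do A first and look at B when the arm is clear.

```bash
python3 - <<'E'
from st import *
togo(*loc((637.3,231.2),.188,16,4),12,10.8)
E
python3 -m inch '[[0,0,5,0,-1],[0,0,10,-8,-0.3],[4,2,12,-16,0],[8,4,12,-24,0],[12,6,12,-32,0],[15,8,12,-40,0],[18,10,12,-48,0],[20.5,10.4,10,-56,0],[20.5,10.4,8,-64,0],[20.5,10.4,8,-72,0],[20.5,10.4,8,-80,0],[20.5,10.4,8,-90.5,0],[20.5,10.4,8,-90.5,0],[20.5,10.4,8,-90.5,0],[20.5,10.4,8,-90.5,0]]'; python3 - <<'E'
from st import *
from fit import pts,Rm
togo(*loc((637.3,231.2),.188,16,4),12,10.8)
snap('wrist','w2')
c=imaging.camera_info('wrist')
print(proj(c,pts((637.3,231.2,.188),[(20,30,20),(12,30,20),(20,-12,20),(12,-12,20),(-20,-12,-12)],np.eye(3),20))*1.5)
E
```

```text
clk 3.1 tip [447.8 135.7  32.4] h 101.3 q6 -1.71 F [-0.  -0.8  0.3] w 0.007
go cm [20.45 10.24 -2.04] turn 89.5
clock: 4.6
position: [653.6, 240.1, 294.2]
ee_rot: [-0.146, 1.567, 0.153]
wrist_force: [0.2, -0.2, -0.2]
gripper_width: 0.5
clk 4.6 tip [653.2 240.9 112.2] h 10.9 q6 -0.0 F [ 0.2 -0.2 -0.2] w 0.5
go cm [ -0.09  -0.28 -10.02] turn -0.1
[[381.8315123  262.55700467]
 [365.43761716 262.51045208]
 [381.35991563 344.07385456]
 [365.62360482 344.02865809]
 [310.894224   325.00494896]]
```

View pics/w2.png

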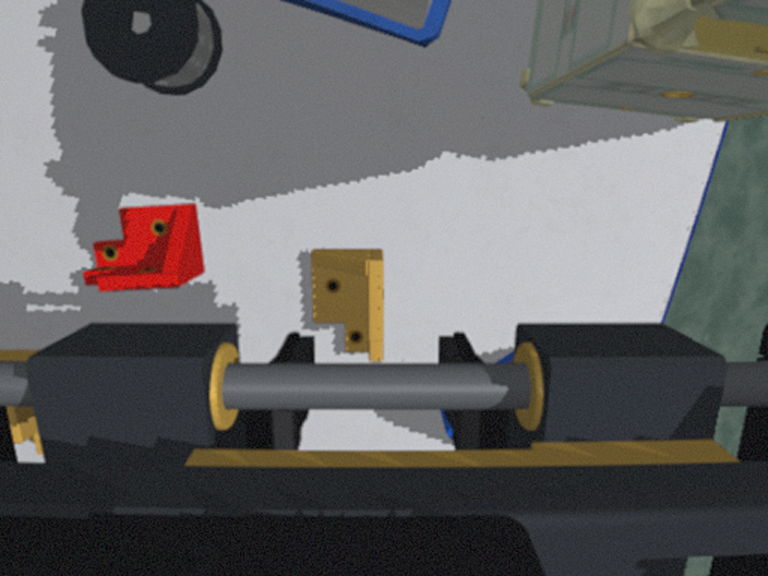

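A's leg top is seen at columns 367–383, prediction 366–382. Descend, grip and lift.

```bash
python3 -m inch '[[-0.1,-0.3,-4,0,0],[-0.1,-0.3,-8,0,0],[-0.1,-0.3,-10,0,0],[-0.1,-0.3,-10,0,0],[-0.1,-0.3,-10,0,-1],[-0.1,-0.3,-10,0,-1],[-0.1,-0.3,-10,0,-1],[-0.1,-0.3,-10,0,-1],[-0.1,-0.3,-10,0,-1],[-0.1,-0.3,-5,0,-1],[-0.1,-0.3,0,0,-1],[-0.1,-0.3,0,0,-1]]'; python3 - <<'E'
from st import *
togo(*loc((593,-192),.1726,16,4),60,9.9)
togo(*loc((608.1,-278.7),.1726,16,4),60,9.9)
E
```

```text
clock: 5.85
position: [655.4, 237.8, 302.2]
ee_rot: [-0.144, 1.552, 0.154]
wrist_force: [1.2, 0.2, 0.3]
gripper_width: 0.089
clk 5.85 tip [657.8 239.2 120.2] h 10.9 q6 -0.01 F [1.2 0.2 0.3] w 0.089
go cm [ -4.97 -42.45  -6.02] turn -1.0
clk 5.85 tip [657.8 239.2 120.2] h 10.9 q6 -0.01 F [1.2 0.2 0.3] w 0.089
go cm [ -3.46 -51.12  -6.02] turn -1.0
```

```bash
python3 -m inch '[[0,-5,0,0,-1],[0,-10,0,0,-1],[-0.5,-15,0,0,-1],[-1,-20,0,0,-1],[-1.5,-25,0,0,-1],[-2,-30,0,0,-1],[-2.5,-35,0,0,-1],[-3,-40,0,0,-1],[-3.4,-45,0,0,-1],[-3.4,-49,-1,-1,-1],[-3.4,-51,-3,-1,-1],[-3.4,-51,-4,-1,-1],[-3.4,-51,-4,-1,-1],[-3.4,-51,-4,-1,-1],[-3.4,-51,-4,-1,-1]]'; python3 - <<'E'
from st import *
import time
togo(*loc((608.1,-278.7),.1726,16,4),24,9.9)
snap('wrist','w3')
c=imaging.camera_info('wrist')
im=cv2.imread('pics/w3.png')
t=imaging.camera('top'); cv2.imwrite('pics/t3_raw.png',t)
cv2.imwrite('pics/t3b.png',cv2.resize(t[215:285,160:230],None,fx=8,fy=8,interpolation=cv2.INTER_CUBIC))
E
```

```text
clock: 7.35
position: [621.8, -270.7, 263.0]
ee_rot: [-0.132, 1.552, 0.141]
wrist_force: [0.2, -0.2, -1.5]
gripper_width: 0.089
clk 7.35 tip [ 624.4 -269.4   81. ] h 10.0 q6 -0.76 F [ 0.2 -0.2 -1.5] w 0.089
go cm [-0.12 -0.26 -5.7 ] turn -0.1
```

View pics/w3.png

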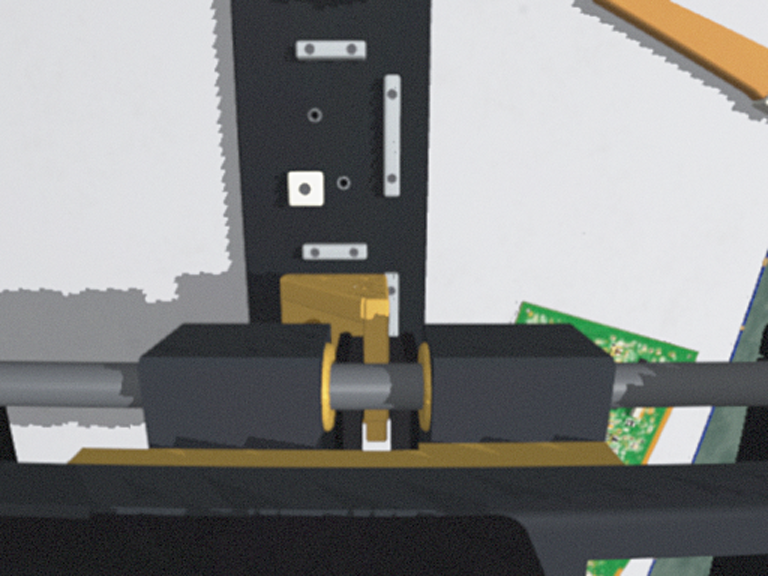

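View pics/t3b.png

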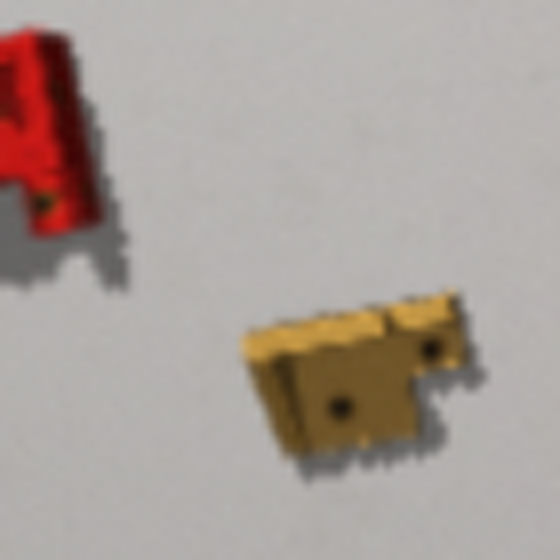

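B is now right-handed: leg far, web left, cut bottom-right. A is held with its web end at rows 274–297. Next I check the plate and the held part against the wrist view.

```bash
python3 - <<'E'
from st import *
from fit import *
c=imaging.camera_info('wrist'); I=np.eye(3)
u=lambda l:(np.array(l,float)+.5)/1.5-.5
own=[(-20,-15,20),(-5,-15,20),(-5,-30,20),(-20,-30,20),(23,None,18)]
kb=[(-20,-15,20),(-5,-15,20),(-5,-30,20),(-20,-30,20)]
rail=[(23,-30,18),(30,-30,18)]
er=[(None,40-88,18),(None,33-88,18)]
own=kb+[(44,-40,12),(-44,-40,12)]
uv=u([(288,171),(323.5,171),(324,206),(288,206.5)])
# y of end rail of right nest: centre x 0
p,r=fit([(c,kb,uv)],I,0,(593,-192,.17));print('key',p,r.round(1).tolist())
kb2=kb+[(0,-48,18),(0,-55,18)]
p0=np.array((593,-192,.1726))
print('pred key,rails',(proj(c,pts(p0,kb+[(23,0,18),(30,0,18),(0,-48,18),(0,-55,18),(0,40,18),(0,33,18)],I,0))*1.5).round().tolist())
for z in (86,89,92):
  h=[(20,30,20),(20,30,-20),(-20,30,-20),(12,30,20)]
  p,r=fit([(c,h,u([(388,297),(387,273),(281,275),(361,297)]))],I,z,(608,-274,.17));print('held',z,p,r.round(1).tolist())
B=[(T,[(20,30,20),(20,-12,20),(20,-30,2),(-2,-30,-12),(-2,-12,-12),(-20,-12,-12)],up([(243,338),(383,312),(458,293),(468,362),(418,372),(418,440)],160,215,8))]
print('B',*fit(B,I,20,(450,135,.2)))
togo(0,0,0,0)
E
```

```text
key [ 5.92572585e+02 -1.92512107e+02  1.68091152e-01] [[0.5, 0.4], [-0.8, 0.4], [-0.7, -0.2], [1.2, -0.7]]
pred key,rails [[290.0, 171.0], [323.0, 170.0], [324.0, 204.0], [291.0, 205.0], [386.0, 136.0], [402.0, 136.0], [336.0, 243.0], [336.0, 258.0], [333.0, 39.0], [333.0, 57.0]]
held 86 [ 6.09231408e+02 -2.72661250e+02  2.09155521e-01] [[1.1, 0.1], [-1.4, -1.4], [-2.5, -0.1], [0.8, 0.8]]
held 89 [ 6.09196122e+02 -2.71970600e+02  2.12679029e-01] [[1.3, 0.1], [-1.2, -1.7], [-3.5, -0.1], [0.7, 0.9]]
held 92 [ 6.09169373e+02 -2.71276304e+02  2.16288104e-01] [[1.6, 0.1], [-1.0, -2.0], [-4.6, -0.1], [0.5, 1.0]]
B [4.53631463e+02 1.33453054e+02 2.11559457e-01] [[ 0.03572407 -0.25636652]
 [ 0.09961508 -0.30106719]
 [-0.72481364  0.26981919]
 [ 0.43178189  0.38174023]
 [-0.62612667  0.50516062]
 [ 0.73263597 -0.60445515]]
clk 7.45 tip [ 624.6 -269.7   81.3] h 10.0 q6 -0.76 F [-0.2 -0.6 -0.9] w 0.088
go cm [-62.46  26.97  -8.13] turn -10.0
```

```bash
python3 - <<'E'
from st import *
from fit import *
I=np.eye(3)
own=[(20,30,20),(20,30,-20),(-20,30,-20),(12,30,20),(-20,30,-12)]
s=imaging.camera('scene'); w=cv2.imread('pics/w3_raw.png')
c=imaging.camera_info('wrist'); print('cam',-c['R'].T@c['t'])
pA=(609.4,-276.3,.1745)
def ov(im,i,p,x0,y0,wd,h,k,P=own):
    o=cv2.resize(im[y0:y0+h,x0:x0+wd],None,fx=k,fy=k,interpolation=cv2.INTER_CUBIC)
    for q in proj(i,P if p is None else pts(p,P,I,89)):
        a=((q-[x0,y0]+.5)*k-.5).round().astype(int); cv2.circle(o,tuple(map(int,a)),3,(255,0,255),1)
    return o
a=ov(w,c,pA,170,160,110,66,7.2)
q=proj(S,pts(pA,[(0,0,0)],I,89))[0].astype(int);print(q)
b=ov(s,S,pA,q[0]-50,q[1]-16,99,33,8,own+[(-20,-12,-20),(20,-12,20)])
b=cv2.resize(b,(a.shape[1],264))
cv2.imwrite('pics/c1.png',np.vstack([a[:330] if 0 else cv2.resize(a,(a.shape[1],330)) if 0 else a[:], b])[:740])
print(a.shape,b.shape)
cv2.imwrite('pics/c1.png',np.vstack([a[100:430],b]))
E
```

```text
cam [ 610.35793057 -206.2512643   243.92557017]
[351 230]
(475, 792, 3) (264, 792, 3)
```

View pics/c1.png

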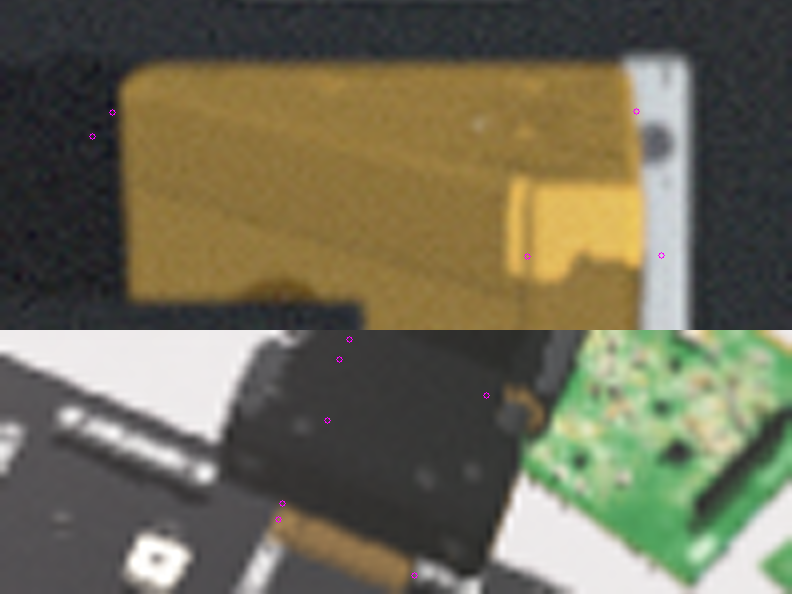

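```bash
python3 - <<'E'
from st import *
from fit import *
c=imaging.camera_info('wrist')
s,R,h=tool()
tip=s['position']+R[:,0]*182
# tool axes: x down, z jaw. bracket axes: x'=±jaw, z'=-toolx
bx=R[:,2]*np.sign(R[0,2]); bz=-R[:,0]; Rb=np.stack([bx,np.cross(bz,bx),bz],1)
print(Rb.round(3))
o=np.array([(20,30,20),(12,30,20),(20,30,-20),(-20,30,-20)],float)
uv=(np.array([(641,180),(506,180),(630,62),(120,64)],float)+[0,100]+.5)/7.2-.5+[170,160]
for nm,mask in(('wrist',[]),('wristrot',[1])):
  def r(p):
    Q=Rb@cv2.Rodrigues(np.array([p[3],0,p[4]]) if mask else np.zeros(3))[0]
    return np.r_[(proj(c,o@Q.T+p[:3])-uv).ravel(),p[3:]*10]
  q=least_squares(r,[609,-274,87,0,0],x_scale=[10,10,10,.1,.1])
  print(nm,q.x.round(3),r(q.x)[:8].round(1),'rel tip in b',(Rb.T@(q.x[:3]-tip)).round(1))
print(tip)
E
```

```text
[[ 0.985 -0.173 -0.015]
 [ 0.173  0.985 -0.006]
 [ 0.016  0.004  1.   ]]
wrist [ 608.151 -273.798   81.61     0.       0.   ] [-0.4  0.6  0.6  0.6 -0.5 -0.6  0.2 -0.9] rel tip in b [-16.8  -1.    0.6]
wristrot [ 6.08268e+02 -2.73562e+02  8.36060e+01 -1.80000e-02  5.00000e-03] [-0.2 -0.   0.6  0.  -0.4 -0.  -0.2 -0. ] rel tip in b [-16.6  -0.8   2.6]
[ 624.56718195 -269.91731788   81.25023317]
```

The wrist view says A sits about 4 mm farther along +y in the jaws and about 6 mm lower than assumed. The arm settles slowly, so I'll add hold rows. Move above the nest with that correction.

```bash
python3 -m inch '[[-0.05,-0.53,-1,0,-1],[-0.05,-0.53,-2,0,-1],[-0.05,-0.53,-2.8,0,-1],[-0.05,-0.53,-3.3,0,-1],[-0.05,-0.53,-3.3,0,-1],[-0.05,-0.53,-3.3,0,-1],[-0.05,-0.53,-3.3,0,-1],[-0.05,-0.53,-3.3,0,-1],[-0.05,-0.53,-3.3,0,-1],[-0.05,-0.53,-3.3,0,-1]]'; python3 - <<'E'
from st import *
from fit import *
s,R,h=tool();tip=s['position']+R[:,0]*182
bx=R[:,2]*np.sign(R[0,2]); bz=-R[:,0]; Rb=np.stack([bx,np.cross(bz,bx),bz],1)
ctr=tip+Rb@[-16.7,-.9,1.6]; print('tip',tip.round(1),'F',s['wrist_force'].round(1),'ctr est',ctr.round(1))
c=imaging.camera_info('wrist'); w=imaging.camera('wrist'); cv2.imwrite('pics/w4_raw.png',w)
I=np.eye(3)
N=(592.8,-192.2,.172)
P=np.vstack([pts(N,[(23,-60,18),(30,-55,18),(-8,-48,18),(8,-55,18),(-8,-55,18),(-20,-15,20),(-5,-30,20)],I,0), np.array([(20,30,20),(12,30,20),(20,30,-20),(-20,30,-20)])@Rb.T+ctr])
x0,y0,k=160,100,5.5
o=cv2.resize(w[y0:y0+106,x0:x0+140],None,fx=k,fy=k,interpolation=cv2.INTER_CUBIC)
for j,q in enumerate(proj(c,P)):
    a=((q-[x0,y0]+.5)*k-.5).round().astype(int); print(a,end=' '); cv2.circle(o,tuple(map(int,a)),3,(255,0,255) if j<7 else (255,255,0),1)
cv2.imwrite('pics/c2.png',o)
E
```

```text
clock: 8.5
position: [621.4, -276.4, 230.5]
ee_rot: [-0.133, 1.551, 0.14]
wrist_force: [-0.1, 0.3, -1.4]
gripper_width: 0.085
tip [ 624.2 -275.3   48.5] F [-0.1  0.3 -1.4] ctr est [ 607.9 -279.1   49.9]
[556 447] [620 402] [271 338] [419 402] [272 402] [144  23] [293 170] [544 549] [446 549] [535 451] [147 451]
```

View pics/c2.png

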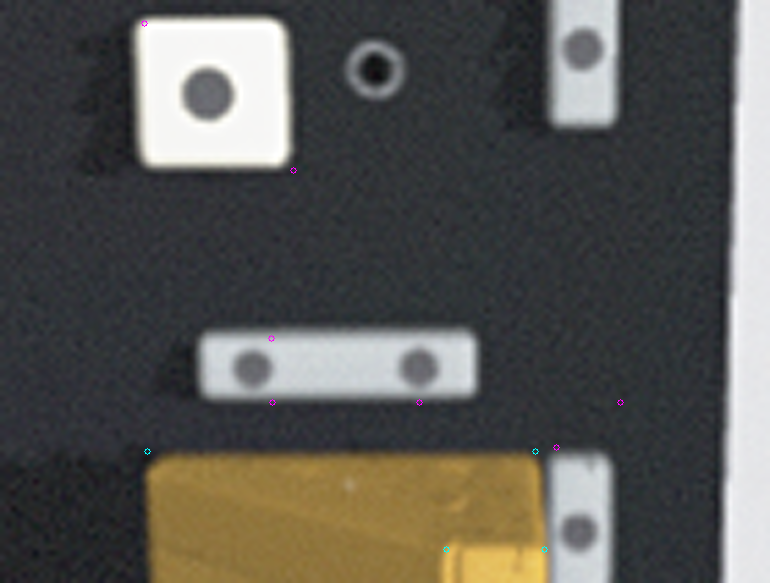

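Crop: the bracket's web edge is at row 453, the end rail's inner edge at row 399, and the back rail's inner edge at column 549 against the bracket's right edge at about 541. It lies inside the rails; shift −0.7 mm in x and +0.6 mm in y, then lower.

```bash
python3 -m inch '[[-0.07,0.06,-0.4,0,-1],[-0.07,0.06,-0.8,0,-1],[-0.07,0.06,-1.2,0,-1],[-0.07,0.06,-1.4,0,-1],[-0.07,0.06,-1.5,0,-1],[-0.07,0.06,-1.6,0,-1],[-0.07,0.06,-1.7,0,-1],[-0.07,0.06,-1.7,0,-1],[-0.07,0.06,-1.7,0,-1],[-0.07,0.06,-1.7,0,-1],[-0.07,0.06,-1.7,0,-1]]'; python3 - <<'E'
from st import *
togo(0,0,0,0)
E
```

```text
clock: 9.65
position: [620.9, -275.6, 216.4]
ee_rot: [-0.133, 1.551, 0.141]
wrist_force: [-3.4, 2.5, 13.7]
gripper_width: 0.088
clk 9.65 tip [ 623.6 -274.5   34.4] h 10.0 q6 -0.77 F [-3.4  2.5 13.7] w 0.088
go cm [-62.36  27.45  -3.44] turn -10.0
```

```bash
python3 -m inch '[[0,0,0,0,-1],[0,0,0,0,-0.5],[0,0,0,0,-0.5],[0,0,0,0,-0.5],[0,0,0,0,-0.5],[0,0,3,0,-0.5],[0,0,7,0,-0.5],[0,-3,12,0,-0.5],[-3,-8,15,0,-0.3],[-7,-10,16,0,-0.3],[-10,-10,16,0,0],[-10,-10,16,0,0],[-10,-10,16,0,0],[-10,-10,16,0,0]]'; python3 - <<'E'
from st import *
from fit import *
togo(0,0,0,0)
I=np.eye(3)
c=imaging.camera_info('wrist'); w=imaging.camera('wrist'); t=imaging.camera('top');s=imaging.camera('scene')
for n,x in(('w',w),('t',t),('s',s)): cv2.imwrite(f'pics/{n}5_raw.png',x)
np.savez('pics/w5.npz',**{k:np.array(v) for k,v in c.items()})
n=pts((592.8,-192.2,.172),[(0,-88,0)],I,0)[0]
rows=[]
for im,i,wd,h,k in((w,c,0,0,0),(t,T,66,36,6),(s,S,66,48,6)):
    q=proj(i,[[n[0],n[1],32]])[0]; print(q)
    if wd: 
        x0,y0=(q-[wd/2,h/2]).astype(int); rows.append(cv2.resize(im[y0:y0+h,x0:x0+wd],None,fx=k,fy=k,interpolation=cv2.INTER_CUBIC)); print(x0,y0)
right=np.vstack(rows); left=cv2.resize(w,(400,right.shape[0]))
cv2.imwrite('pics/c3.png',np.hstack([left,right])); print(left.shape,right.shape)
E
```

```text
clock: 11.05
position: [521.5, -375.4, 376.0]
ee_rot: [-0.133, 1.55, 0.141]
wrist_force: [0.2, -0.4, -0.6]
gripper_width: 0.493
clk 11.05 tip [ 524.4 -374.2  194.1] h 10.0 q6 -0.98 F [ 0.2 -0.4 -0.6] w 0.493
go cm [-52.44  37.42 -19.41] turn -10.0
[349.50514356 102.14642278]
[379.97521729 200.29818235]
346 182
[348.28784019 245.6810509 ]
315 221
(504, 400, 3) (504, 396, 3)
```

View pics/c3.png

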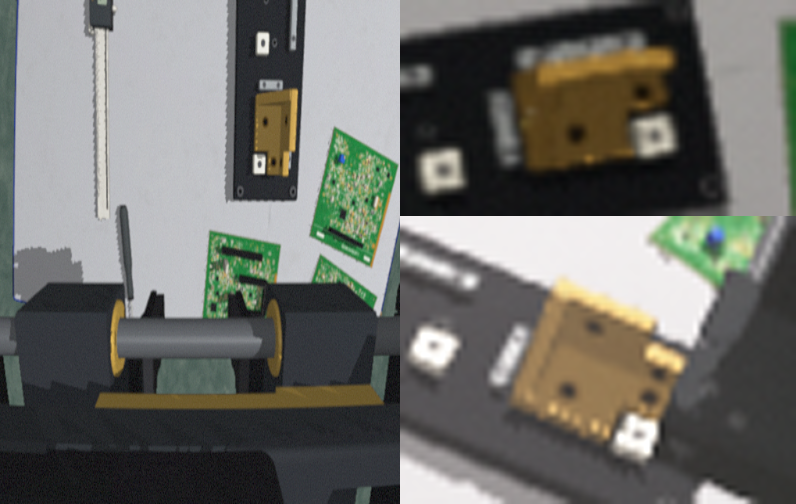

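It looks seated, with the key block in the cut corner. I'll check the corners numerically, including height.

```bash
python3 - <<'E'
from st import *
from fit import *
I=np.eye(3)
n=pts((592.8,-192.2,.172),[(0,-88,0)],I,0)[0]
o=[(20,30,20),(20,-12,20),(20,-30,2),(-20,30,-12),(-20,-12,-12),(-20,-12,-20),(-2,-30,-12)]
for z in (32,38):
  p=pts((n[0],n[1],.172),o,I,z)
  print(z,'top',((proj(T,p)-[346,182]+.5)*6-.5+[400,0]).round().tolist())
  print(z,'scene',((proj(S,p)-[315,221]+.5)*6-.5+[400,216]).round().tolist())
f=np.load('pics/w5.npz')
# wrist crop scaled big to look for edges
w=cv2.imread('pics/w5_raw.png');c={k:f[k] for k in f}
q=proj(c,pts((n[0],n[1],.172),o,I,32)); print('wrist',q.round(1).tolist())
x0,y0=305,70
a=cv2.resize(w[y0:y0+75,x0:x0+90],None,fx=7,fy=7,interpolation=cv2.INTER_CUBIC)
for u in q: cv2.circle(a,tuple(int(v) for v in ((u-[x0,y0]+.5)*7-.5).round()),3,(255,0,255),1)
cv2.imwrite('pics/c4.png',a)
hs=cv2.cvtColor(w,cv2.COLOR_BGR2HSV); m=((hs[...,0]>10)&(hs[...,0]<30)&(hs[...,1]>110)&(hs[...,2]>60))
m[:85]&=True
sub=m[80:135,310:390]; ys,xs=np.nonzero(sub); print('gold bbox',xs.min()+310,xs.max()+310,ys.min()+80,ys.max()+80)
for r in (90,95,100,105,110,115,120,125): 
    xx=np.nonzero(m[r,300:390])[0]+300; print(r,(xx.min(),xx.max()) if len(xx) else None,end=' ')
E
```

```text
32 top [[538.0, 69.0], [643.0, 52.0], [671.0, 51.0], [534.0, 176.0], [635.0, 159.0], [629.0, 161.0], [670.0, 108.0]]
32 scene [[558.0, 272.0], [657.0, 313.0], [691.0, 357.0], [510.0, 390.0], [608.0, 432.0], [604.0, 443.0], [666.0, 417.0]]
38 top [[542.0, 67.0], [648.0, 51.0], [677.0, 49.0], [538.0, 175.0], [640.0, 158.0], [633.0, 160.0], [675.0, 107.0]]
38 scene [[561.0, 264.0], [660.0, 305.0], [694.0, 348.0], [512.0, 382.0], [610.0, 424.0], [607.0, 435.0], [668.0, 409.0]]
wrist [[380.4, 67.3], [376.6, 115.0], [368.0, 133.6], [327.7, 71.1], [325.6, 114.6], [323.7, 114.6], [342.0, 132.7]]
gold bbox 325 380 80 134
90 (np.int64(326), np.int64(379)) 95 (np.int64(326), np.int64(379)) 100 (np.int64(325), np.int64(378)) 105 (np.int64(325), np.int64(378)) 110 (np.int64(325), np.int64(377)) 115 (np.int64(327), np.int64(376)) 120 (np.int64(342), np.int64(369)) 125 (np.int64(342), np.int64(368))
```

A matches the nominal seated pose (z = 32) to about a pixel in all three cameras. Now B at (453.6, 133.5), yaw 12.1°.

```bash
python3 - <<'E'
from st import *
togo(*loc((453.6,133.5),.2116,16,4),70,12.1)
E
python3 -m inch '[[0,5,0,0,0],[0,10,0,0,0],[0,15,0,1,0],[0,20,0,2,0],[0,25,0,2,0],[-1,30,0,2,0],[-2,35,0,2,0],[-3,40,0,2,0],[-4,45,-2,2,0],[-5,49,-5,2,0],[-5.6,51.2,-9,2,0],[-5.6,51.4,-12,2,0],[-5.6,51.4,-12,2,0],[-5.6,51.4,-12,2,0],[-5.6,51.4,-12,2,0],[-5.6,51.4,-12,2,0]]'
python3 - <<'E'
from st import *
togo(*loc((453.6,133.5),.2116,16,4),15,12.1)
E
```

```text
clk 11.2 tip [ 524.7 -373.8  193.9] h 10.1 q6 -0.98 F [-0.1 -0.8 -0.2] w 0.497
go cm [ -5.63  51.45 -12.39] turn 2.0
clock: 12.8
position: [467.0, 138.5, 257.5]
ee_rot: [-0.16, 1.545, 0.169]
wrist_force: [0.5, 0.5, -0.4]
gripper_width: 0.502
clk 12.8 tip [470.4 139.9  75.6] h 12.0 q6 -0.16 F [ 0.5  0.5 -0.4] w 0.502
go cm [-0.2   0.09 -6.06] turn 0.1
```

```bash
python3 -m inch '[[-0.2,0.1,-3,0,0],[-0.2,0.1,-5,0,0],[-0.2,0.1,-6,0,0],[-0.2,0.1,-6,0,0],[-0.2,0.1,-6,0,0],[-0.2,0.1,-6,0,0],[-0.2,0.1,-6,0,0],[-0.2,0.1,-6,0,0]]'
python3 - <<'E'
from st import *
togo(*loc((453.6,133.5),.2116,16,4),15,12.1)
E
```

```text
clock: 13.6
position: [465.1, 139.6, 198.1]
ee_rot: [-0.161, 1.544, 0.169]
wrist_force: [-0.3, 1.3, 0.0]
gripper_width: 0.5
clk 13.6 tip [468.8 140.9  16.2] h 12.0 q6 -0.16 F [-0.3  1.3  0. ] w 0.5
go cm [-0.04 -0.02 -0.12] turn 0.1
```

```bash
python3 -m inch '[[0,0,0,0,-1],[0,0,0,0,-1],[0,0,0,0,-1],[0,0,0,0,-1],[0,0,0,0,-1],[0,0,0,0,-1]]'
python3 - <<'E'
from st import *
togo(0,0,0,0)
E
python3 -m inch '[[0,0,3,0,-1],[0,0,7,0,-1],[0,0,9,0,-1],[0,0,9,0,-1],[0,0,9,0,-1],[0,0,9,0,-1]]'
python3 - <<'E'
from st import *
s,R,h=tool()
togo(*loc((592.8,-192.2),.172,16.7,4),75,9.9)
E
```

```text
clock: 14.2
position: [464.9, 139.6, 198.3]
ee_rot: [-0.161, 1.545, 0.169]
wrist_force: [-0.5, -0.7, 5.3]
gripper_width: 0.093
clk 14.2 tip [468.4 140.9  16.4] h 12.1 q6 -0.16 F [-0.5 -0.7  5.3] w 0.093
go cm [-46.84 -14.09  -1.64] turn -12.1
clock: 14.8
position: [464.3, 139.5, 287.1]
ee_rot: [-0.161, 1.547, 0.169]
wrist_force: [0.3, -0.1, -0.9]
gripper_width: 0.087
clk 14.8 tip [467.3 140.8 105.2] h 12.0 q6 -0.16 F [ 0.3 -0.1 -0.9] w 0.087
go cm [ 14.12 -32.62  -3.02] turn -2.1
```

```bash
python3 -m inch '[[2,-4,0,0,-1],[4,-9,0,0,-1],[6,-13,0,-0.5,-1],[8,-18,0,-1,-1],[10,-22,0,-1.5,-1],[12,-27,0,-2,-1],[13.5,-31,0,-2.1,-1],[14.1,-32.6,0,-2.1,-1],[14.1,-32.6,-2,-2.1,-1],[14.1,-32.6,-3,-2.1,-1],[14.1,-32.6,-3,-2.1,-1],[14.1,-32.6,-3,-2.1,-1],[14.1,-32.6,-3,-2.1,-1],[14.1,-32.6,-3,-2.1,-1]]'
python3 - <<'E'
from st import *
from fit import *
I=np.eye(3)
s,R,h=tool();tip=s['position']+R[:,0]*182
bx=R[:,2]*np.sign(R[0,2]); bz=-R[:,0]; Rb=np.stack([bx,np.cross(bz,bx),bz],1)
togo(*loc((592.8,-192.2),.172,16.7,4),75,9.9)
c=imaging.camera_info('wrist'); w=imaging.camera('wrist'); cv2.imwrite('pics/w6_raw.png',w)
N=(592.8,-192.2,.172); ctr=tip+Rb@[-16.7,-4,4]; print('ctr pred',ctr)
P=np.vstack([pts(N,[(30,20,18),(0,40,18),(0,33,18),(-20,73,20),(-5,73,20),(-5,58,20)],I,0), np.array([(20,30,20),(12,30,20),(20,30,-20),(-20,30,-20)])@Rb.T+ctr])
x0,y0,k=160,85,5.5
o=cv2.resize(w[y0:y0+106,x0:x0+140],None,fx=k,fy=k,interpolation=cv2.INTER_CUBIC)
for j,q in enumerate(proj(c,P)):
    a=((q-[x0,y0]+.5)*k-.5).round().astype(int); print(a,end=' '); cv2.circle(o,tuple(map(int,a)),3,(255,0,255) if j<6 else (255,255,0),1)
cv2.imwrite('pics/c6.png',o)
np.savez('pics/w6.npz',Rb=Rb,tip=tip,**{k:np.array(v) for k,v in c.items()})
E
```

```text
clock: 16.2
position: [605.6, -186.0, 257.9]
ee_rot: [-0.133, 1.548, 0.14]
wrist_force: [0.1, -0.4, -1.2]
gripper_width: 0.089
clk 16.2 tip [ 608.8 -184.9   75.9] h 10.0 q6 -0.66 F [ 0.1 -0.4 -1.2] w 0.089
go cm [-0.02 -0.05 -0.09] turn -0.1
ctr pred [ 592.99890116 -191.77707375   79.62082062]
[596 578] [356 420] [357 476] [182 145] [309 145] [312 274] [545 677] [445 677] [535 569] [144 568]
```

No picture views left, so I'll measure the gold edges and the rails numerically.

```bash
python3 - <<'E'
from h import *
w=cv2.imread('pics/w6_raw.png'); g=w.astype(int)
hs=cv2.cvtColor(w,cv2.COLOR_BGR2HSV); m=((hs[...,0]>10)&(hs[...,0]<30)&(hs[...,1]>110)&(hs[...,2]>60))
for c in (190,200,215,230,245,252,256): print('col',c,'gold rows',[r for r in range(150,218) if m[r,c] and not m[r-1,c]][:4],[r for r in range(150,218) if m[r,c] and not m[r+1,c]][:4])
for r in (184,188,192,196,200,204,208,212): 
    xx=np.nonzero(m[r,170:280])[0]+170; print('row',r,(xx.min(),xx.max()) if len(xx) else None)
for c in (200,248,252,256): print('V col',c,'rows 176-216',hs[176:217:2,c,2].tolist())
for r in (204,208): print('V row',r,'cols 236-266',hs[r,236:267,2].tolist())
# end rail middle nest, predicted rows 161..171 at col 225; S low V high
print('rail col225 rows150-180',hs[150:181,222,2].tolist())
# key block / white
wm=((hs[...,1]<50)&(hs[...,2]>190)).astype(np.uint8)
n,l,st,ce=cv2.connectedComponentsWithStats(wm)
for i in range(1,n):
    if st[i,4]>60 and 140<st[i,0]<290: print(st[i].tolist(),ce[i].round(1))
E
```

```text
col 190 gold rows [187] [215]
col 200 gold rows [187] [215]
col 215 gold rows [187] [215]
col 230 gold rows [187] []
col 245 gold rows [187] []
col 252 gold rows [186] []
col 256 gold rows [188] []
row 184 None
row 188 (np.int64(186), np.int64(256))
row 192 (np.int64(184), np.int64(257))
row 196 (np.int64(184), np.int64(257))
row 200 (np.int64(185), np.int64(258))
row 204 (np.int64(185), np.int64(258))
row 208 (np.int64(185), np.int64(259))
row 212 (np.int64(185), np.int64(258))
V col 200 rows 176-216 [52, 55, 56, 55, 59, 80, 147, 139, 144, 149, 137, 134, 133, 133, 133, 136, 127, 143, 138, 132, 61]
V col 248 rows 176-216 [57, 59, 54, 56, 51, 83, 141, 135, 142, 133, 139, 138, 141, 140, 160, 221, 217, 219, 220, 199, 138]
V col 252 rows 176-216 [61, 53, 47, 52, 40, 78, 141, 143, 137, 145, 142, 145, 130, 138, 159, 220, 221, 223, 220, 221, 155]
V col 256 rows 176-216 [57, 57, 65, 81, 78, 103, 159, 165, 156, 151, 149, 147, 144, 143, 161, 220, 223, 221, 222, 203, 142]
V row 204 cols 236-266 [149, 150, 148, 146, 159, 182, 188, 177, 161, 159, 155, 157, 160, 158, 157, 157, 159, 158, 161, 160, 161, 165, 175, 188, 194, 204, 205, 200, 209, 199, 139]
V row 208 cols 236-266 [134, 131, 135, 150, 192, 221, 179, 171, 209, 219, 221, 221, 217, 219, 221, 221, 221, 222, 223, 224, 223, 223, 226, 217, 199, 204, 207, 205, 207, 200, 141]
rail col225 rows150-180 [56, 53, 58, 57, 59, 53, 52, 58, 52, 75, 121, 174, 198, 208, 206, 202, 202, 199, 201, 196, 147, 77, 55, 55, 58, 55, 57, 57, 54, 55, 54]
[207, 22, 26, 9, 135] [218.   24.7]
[259, 46, 9, 81, 565] [262.8  84.9]
[192, 112, 23, 22, 423] [203.2 122.9]
[211, 162, 24, 8, 151] [222.7 165.1]
[259, 194, 7, 29, 154] [262.7 208. ]
```

B is within about 1 mm of the prediction; the plate shows the same −0.6 mm wrist offset as before. Correct by (−0.7, −1.1) mm and lower about 48 mm.

```bash
python3 -m inch '[[-0.07,-0.11,-1,0,-1],[-0.07,-0.11,-2,0,-1],[-0.07,-0.11,-3,0,-1],[-0.07,-0.11,-3.5,0,-1],[-0.07,-0.11,-4,0,-1],[-0.07,-0.11,-4,0,-1],[-0.07,-0.11,-4.2,0,-1],[-0.07,-0.11,-4.4,0,-1],[-0.07,-0.11,-4.6,0,-1],[-0.07,-0.11,-4.7,0,-1],[-0.07,-0.11,-4.8,0,-1],[-0.07,-0.11,-4.8,0,-1],[-0.07,-0.11,-4.8,0,-1],[-0.07,-0.11,-4.8,0,-1]]'
python3 - <<'E'
from st import *
togo(0,0,0,0)
E
```

```text
clock: 17.65
position: [604.9, -187.2, 210.5]
ee_rot: [-0.133, 1.548, 0.14]
wrist_force: [-0.8, 0.9, 4.8]
gripper_width: 0.091
clk 17.65 tip [ 608.3 -186.2   28.5] h 10.0 q6 -0.67 F [-0.8  0.9  4.8] w 0.091
go cm [-60.83  18.62  -2.85] turn -10.0
```

Contact is at tip z = 28.5, as expected for flat on the plate. Release, withdraw and check.

```bash
python3 -m inch '[[0,0,0,0,-0.5],[0,0,0,0,-0.5],[0,0,0,0,-0.5],[0,0,0,0,-0.5],[0,0,3,0,-0.5],[0,0,7,0,-0.5],[0,0,11,0,-0.5],[-1,4,15,0,-0.3],[-2,9,17,0,0],[-4,14,17,0,0],[-6,19,17,0,0],[-8,24,17,0,0],[-10,28,17,0,0],[-10,28,17,0,0],[-10,28,17,0,0],[-10,28,17,0,0]]'
python3 - <<'E'
from st import *
from fit import *
togo(0,0,0,0)
I=np.eye(3); o=[(20,30,20),(20,-12,20),(20,-30,2),(-20,30,-12),(-20,-12,-12),(-20,-12,-20),(-2,-30,-12)]
own=np.array([(x,y,z) for x in(20,12) for y in(30,-12) for z in(20,-20)]+[(20,-30,2),(20,-30,-20),(-2,-30,-12),(-2,-30,-20),(-2,-12,-12),(-20,-12,-12),(-20,-12,-20),(-20,30,-12),(-20,30,-20),(-20,22,-12)],float)
for nm,i in(('top',T),('scene',S)):
    im=imaging.camera(nm); cv2.imwrite(f'pics/{nm}7_raw.png',im)
    hs=cv2.cvtColor(im,cv2.COLOR_BGR2HSV); m=((hs[...,0]>10)&(hs[...,0]<30)&(hs[...,1]>100)&(hs[...,2]>50)).astype(np.uint8)
    for dy in (88,0,-88):
        p=pts((592.8,-192.2,.172),own+[0,dy,32],I,0); q=proj(i,p); lo,hi=q.min(0),q.max(0)
        a=np.floor(lo-6).astype(int);b=np.ceil(hi+7).astype(int)
        ys,xs=np.nonzero(m[a[1]:b[1],a[0]:b[0]])
        if len(xs): print(nm,dy,'bbox pred',lo.round(1),hi.round(1),'seen',xs.min()+a[0],ys.min()+a[1],xs.max()+a[0],ys.max()+a[1],'area',len(xs),'cent-off',(np.array([xs.mean(),ys.mean()])+a-q.mean(0)).round(1))
E
```

```text
clock: 19.25
position: [505.2, 92.9, 380.6]
ee_rot: [-0.135, 1.547, 0.14]
wrist_force: [-0.1, -1.1, -0.7]
gripper_width: 0.498
clk 19.25 tip [508.7  93.8 198.7] h 10.1 q6 -0.22 F [-0.1 -1.1 -0.7] w 0.498
go cm [-50.87  -9.38 -19.87] turn -10.1
top 88 bbox pred [292.8 201.3] [319.2 222.3] seen 293 201 319 222 area 403 cent-off [-1.8  0.9]
top 0 bbox pred [328.6 195.6] [355.2 216.7] seen 329 195 355 215 area 400 cent-off [-1.9  0.2]
top -88 bbox pred [364.1 190. ] [390.8 211. ] seen 365 189 391 210 area 391 cent-off [-1.9 -0.1]
scene 88 bbox pred [267.3 202.6] [296.3 229.9] seen 268 205 303 236 area 263 cent-off [-0.6  1. ]
scene 0 bbox pred [299.2 216. ] [329.1 243.9] seen 293 216 336 250 area 412 cent-off [-1.4 -0.8]
scene -88 bbox pred [332.4 230. ] [363.  258.5] seen 326 230 362 257 area 439 cent-off [-1.8 -1.5]
```

```bash
python3 -c "
from plant import ticket; print(ticket.hand_in())"
```

```text
the job is handed in; nothing more can be done
None
```

I loaded both gold brackets into the nests and handed the job in at about 19 s. No verdict is reported back.

- **Bracket in the right nest:** this was the farther one, already right-handed. I pinched its upright leg and placed it directly. After release its corners matched the nominal seated pose in all three cameras to about a pixel, including height. The key block sits in the cut corner.
- **Bracket in the middle nest:** this was the nearer one, and it was mirrored. I pushed it over onto its other leg, and the top camera showed it had become right-handed. I then gripped and placed it. It touched down at exactly the tip height expected for flat on the plate, about 16.5 mm above the plate's top.

**Last checks:** from the top camera both brackets' outlines agree with the nest positions to within about 1 pixel (roughly 2 mm). The arm is well clear and touching nothing.

Some checks disagreed or were limited:
- **Right-nest touchdown:** the contact came 3 mm before the commanded depth, with 13.7 N on the wrist. The pictures after release show the bracket seated.
- **Scene-camera outlines:** they were rougher at the end, up to about 7 pixels off at the edges. The pattern bracket's outline was off as well, so I put it down to shadow and colour thresholding.
- **Middle nest not viewed:** I had used all 12 picture views, so I judged its final seating from measurements, not by eye.

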